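# Wedge up the drainer's front lip and hold it

## Task

I want to slip new rubber pads under the front of the glass drainer: pick up the wooden wedge, set it flat on the counter in front of the drainer with its thin end towards the middle of the front lip, then push it straight in under the lip until the lip just lifts, about 6 mm off its rubber rests. Finish while still gripping the wedge there, flat on the counter and with the lip resting on it; let the wedge do the lifting, not the gripper, and leave the tamper, saucer, pitcher and blender jar alone.

Things in the scene. Friction and masses are not known exactly. Their poses are not given: they have to be found in the camera images.
- wedge: Pale wooden wedge, loose, flat sole, 120 mm long, 36 mm wide, about 0.09 kg, at the robot's left or right. Origin: underside, below the centre of the grip block at its thick end; z up, x to the thin end. Grip block: x -15 to +15 mm, 36 mm wide (y), 42 mm high. From x = 15 mm (26.5 mm high) a ramp, slope 1 in 4, falls to the thin end at x = 105 mm, 4 mm high.
- wedge_toe (a point): Middle of the thin end's lower edge: on the wedge's underside, 105 mm ahead (wedge x) of its origin.
- drainer: Glass drainer, fixed: low dark steel frame (side rails at y = +-125 mm, 6 mm high, 250 mm long) with a hinged deck of bright steel bars. Origin: on the counter under the middle of the front lip; x from lip to hinge (away from the robot, yaw within +-0.3), y along the lip, z up. Open in front between the rubber rests (y = +-125 mm): a wedge slides in on the counter along +x.
- lip_mid (a point): Middle of the front lip, on the centre line of this round steel bar, 10 mm thick, 260 mm long along the drainer's y. At rest 17 mm above the counter (underside 12 mm); rises with the deck, which is hinged 240 mm behind it and held down by its own weight only (0.6 to 1.1 kg; 3 to 6 N at the lip). Deck bars behind it: 6 mm thick, same height.
- tamper: Dark wooden tamper standing upright, 46 mm across, 110 mm tall; origin at the centre of its underside. Leave alone.
- pitcher: Pink plastic pitcher with white flip-top lid, about 126 mm across, 190 mm tall, handle at its +x side reaching 99 mm out; origin at the centre of its underside. Leave alone.
- jar: Steel blender jar, about 124 mm across, 190 mm tall, black handle at its +x side reaching 105 mm out; origin at the centre of its underside. Leave alone.
- saucer: White ceramic saucer holding a mint green silicone lid, 132 mm across, 31 mm tall in all; origin at the centre of its underside. Leave alone.
Mind the look-alikes: they are no part of the job. Several things have the shape of the wedge; the one meant has the colours described above.

How it is judged:
On the way, in this order (a step that is already met when the one before it is completed fails the run):
1. the wedge is picked up: gripped and more than 10 mm off the counter (height (world z) of wedge above 0.01 m and contact force between the fingers and wedge above 1 N), for 0.1 s.
2. the wedge is flat on the counter in front of the drainer, thin end within 100 mm before to 40 mm past the lip, the lip still down (height (world z) of wedge below 0.006 m and angle between wedge's own z axis and vertical below 0.09 rad and x of wedge_toe in the frame of drainer between -0.1 and 0.04 m and y of wedge_toe in the frame of drainer between -0.06 and 0.06 m and height (world z) of lip_mid below 0.0185 m), for 0.1 s.
At the end, for the whole second after the job is handed in: Lip raised 2.5 to 10 mm (bar centre 19.5 to 27 mm up), pressing on the wedge (over 1 N); wedge still, gripped (over 3 N), flat on the counter (6 mm, 0.09 rad), thin end past the lip, within 45 mm of its middle, within 0.25 rad of straight in; fingers off the drainer (height (world z) of lip_mid between 0.0195 and 0.027 m and contact force between wedge and drainer above 1 N and contact force between the fingers and wedge above 3 N and contact force between the fingers and drainer below 0.5 N and x of wedge_toe in the frame of drainer above 0.02 m and y of wedge_toe in the frame of drainer between -0.045 and 0.045 m and angle between the x axis of wedge and the x axis of drainer, either way round below 0.25 rad and linear speed of wedge below 0.02 m/s and height (world z) of wedge below 0.006 m and angle between wedge's own z axis and vertical below 0.09 rad); the arm keeps its last pose, push and grip.
It fails at once if the lip is lifted far too high (more than about 13 mm) (height (world z) of lip_mid above 0.03 m).
It fails at once if the gripper itself pushes or lifts the drainer (contact force between the fingers and drainer above 3 N).
It fails at once if a bystander (tamper, pitcher, blender jar, saucer) is pushed more than 20 mm or tipped (distance of any of tamper, pitcher, jar, saucer from where it was at the start of the episode above 0.02 m or angle between any of tamper, pitcher, jar, saucer's own z axis and vertical above 0.3 rad).
It also fails if it takes over 42 s, if anything falls off the work surface, if the arm or the gripper's body presses on something with over 40 N, if the wrist force passes 120 N, or if a joint passes its speed limit or range.

## Robot

A 7-joint arm with a two-finger parallel gripper is mounted at the origin on the work surface. World frame = base frame: x ahead of the robot, y to its left, z up, the work surface at z = 0. Lengths are in m, angles in rad, forces in N, time in s.
With the tool pointing down it reaches from about 0.425 to 0.825 m from the base axis. Payload 3.6 kg.
Tool frame: the origin (TCP) lies at the very end of the fingers, on their centre line; the grasp point (between the pads) lies 19 mm behind it (pinch_z is the distance from the TCP to the grasp point, in m); z points along the fingers, y is the line along which they close (so a half turn about z gives the same grasp; the last joint's range is limited). The gripper opens to 93 mm and grips with 3 to 60 N. Pads are 15 mm wide; open, the fingers measure 128 mm over their backs; the gripper's body (75 mm by 188 mm) begins 65 mm behind the grasp point.
Start: joints at [1.234, 0.615, -0.013, 1.423, 0.008, 1.103, -0.04], TCP at [0.199, -0.619, 0.219] pointing down, gripper open.
Joint ranges: [-3.12, 3.12], [-0.3, 2.06], [-1.34, 1.32], [0.26, 2.42], [-1.36, 4.5], [0.01, 1.98], [-2.84, 2.84]. Speed limits (rad/s): [2.79, 2.79, 3.14, 3.14, 3.14, 3.14, 3.14].

## Interface

Orientations are given as a 3x3 rotation matrix whose columns are the frame's x, y, z axes.
In Python, from workcell import sense, snapshot, camera_params, sign_off, pinch_z gives the robot as it stands. The module is installed in compiled form; this text tells all that it offers.
- The arm moves only by the shell command python3 -m jog 'ROWS' [OPENING] [FORCE]. ROWS is JSON, one flat list of numbers, 4 for each row, row after row: the shift along the tool's x, y, z scaled (see below), then the turn about the tool's z scaled (see below). In form: [x, y, z, twist, x, y, z, twist, ...]. A call has 1 to 20 rows; each row shifts and turns the commanded pose from where the row before left it, along the tool's axes as they then stand; what a row does not reach is not made up. The controller multiplies each number of a shift by 30 mm and each number of a turn by 60 degrees. A row lasts 1/10 s, in which the tool goes at most 50 mm and 8.59 degrees, less where a joint would pass 70% of its speed; a pose out of reach is approached as far as the arm can. A call with a number of a shift or a turn outside -1 to 1 is refused whole. A call with a gripper value outside its range is refused whole. OPENING is the gripper's target within -1 to 1 (fully open at 1, half-way at 0, shut at -1), set as the call begins (- or left out, the last holds). The fingers move at their own pace and stop on an object; FORCE is the grip in N (left out, the last holds). Time passes only in rows, so rows that do not move let the fingers close. It gives the time, the measured TCP pose, the force, the opening and the grip force at its end, in the units of the state.
- sense(): the state, without advancing time (a new reading comes with each control period).
- snapshot(name): name is "scene" or "top" or "wrist"; returns the picture (400x640x3 uint8, red, green, blue); there is no depth.
- camera_params(name): a dict with "mtx" (3x3 intrinsics, pixels), "view" (4x4, takes a point from world to camera coordinates). Camera axes: x right, y up, looking along -z (the intrinsics and any distortion apply to the point x, -y, -z); pixel columns grow to the right and rows downward; lengths in m; the calibration is good to about 2 mm. The wrist camera is an equidistant fisheye: a pixel r from the principal point sees the ray r / f radians off the axis. A picture is of the moment at which its call begins: read the wrist's pose just before it. camera_params takes no time and is no camera call; for the wrist camera it gives the pose at the moment of the call.
- sign_off(): hands the job in; it is judged then, once.
The state is a dict: "t": time; "joints": joint angles; "qd": joint speeds; "joint_torque": joint torques, N m; "tool_pos": TCP position; "tool_rot": TCP orientation; "contact_force": force on the tool from outside, world axes, zero at the start; "moment": the same for the moment, N m; "opening": finger opening in m; "gripper_force": force on a finger pad.
Only numpy, scipy, OpenCV 4.12 (cv2) and the standard library are available. Lean on these libraries where they do the work, as an engineer would, in place of code of your own. Each camera call takes 0.05 s, during which the arm holds its last target. There are 200 camera calls.

## Working session

There is one attempt and no reset: what is moved stays moved. The work goes in short steps, Python scripts to look and compute and a shell command to move; the robot and the scene stay as the last step left them, time stands still between calls to the robot, and variables do not carry over. Pictures are saved under pics/ and viewed, at most 10 in all, crops included, and the job is handed in when it is done.

```bash
mkdir -p pics && python3 - <<'E'
from workcell import *
import cv2,numpy as np
for n in("scene","top"):
    im=snapshot(n);cv2.imwrite(f"pics/{n}0.png",im[:,:,::-1])
    p=camera_params(n);print(n,np.round(p["mtx"],1).tolist(),np.round(p["view"],3).tolist(),[k for k in p])
s=sense();print(s["t"],s["tool_pos"],np.round(s["tool_rot"],3).tolist(),pinch_z,s["opening"])
E
```

```text
scene [[455.3, 0.0, 319.4], [0.0, 455.3, 198.1], [0.0, 0.0, 1.0]] [[-0.243, 0.97, 0.017, 0.12], [-0.725, -0.193, 0.662, 0.315], [0.645, 0.148, 0.75, -1.903], [0.0, 0.0, 0.0, 1.0]] ['mtx', 'view']
top [[494.9, 0.0, 323.1], [0.0, 494.9, 202.6], [0.0, 0.0, 1.0]] [[-0.011, -1.0, 0.007, 0.012], [0.987, -0.009, 0.16, -0.463], [-0.16, 0.009, 0.987, -1.496], [0.0, 0.0, 0.0, 1.0]] ['mtx', 'view']
0.1 [ 0.19859048 -0.61820142  0.21761724] [[0.952, 0.306, -0.001], [0.306, -0.952, 0.002], [-0.0, -0.002, -1.0]] 0.0188 0.09289033322888081
```

View pics/scene0.png

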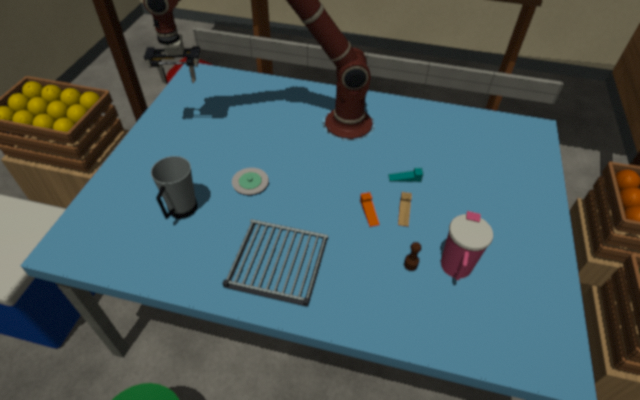

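View pics/top0.png

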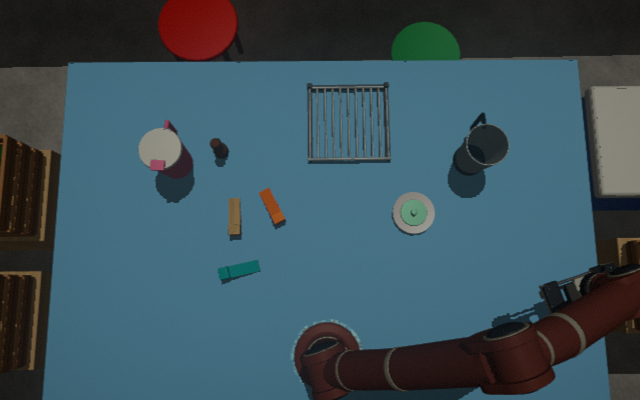

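Three wedge shapes appear in the top view: pale wood at (234,217), orange at (272,206) and teal at (239,270). Only the one at (234,217) fits "pale wooden". The drainer's lip is at row ~159, columns 309–390. I'll confirm the wedge with a crop and measure.

```bash
cat > h.py <<'E'
from workcell import *
import cv2,numpy as np
def ray(n,uv):
    p=camera_params(n);V=p["view"];R=V[:3,:3];C=-R.T@V[:3,3]
    d=np.linalg.inv(p["mtx"])@np.array([uv[0],uv[1],1.0])
    return C,R.T@(d*[1,-1,-1])
def plane(n,uv,z):
    C,d=ray(n,uv);return C+d*(z-C[2])/d[2]
def wood(im):
    h=cv2.cvtColor(im,cv2.COLOR_RGB2HSV)
    return cv2.inRange(h,(10,70,90),(22,190,255))
E
python3 - <<'E'
from h import *
im=snapshot("top");m=wood(im)
c=im[130:290,190:410];cv2.imwrite("pics/crop.png",cv2.resize(c,None,fx=3.6,fy=3.6,interpolation=cv2.INTER_CUBIC)[:,:,::-1])
print(cv2.cvtColor(im,cv2.COLOR_RGB2HSV)[[205,217,230,206,236],[234,234,234,272,235]].tolist())
w=np.zeros_like(m);w[185:245,215:255]=m[185:245,215:255]
pts=cv2.findNonZero(w)
print(len(pts),cv2.minAreaRect(pts),cv2.boxPoints(cv2.minAreaRect(pts)).tolist())
for r in range(194,242): 
    x=np.nonzero(w[r])[0]
    if len(x):print(r,x.min(),x.max(),im[r,234].tolist())
print("lip",[np.round(plane("top",q,0.017),4).tolist() for q in((309,160),(390,160))])
for c in (320,340,360,380): print(c,im[152:168,c].sum(1).tolist())
for r in(140,158,160): print(r,im[r,300:400].sum(1).tolist())
E
```

```text
[[19, 119, 116], [19, 118, 121], [18, 117, 116], [11, 202, 140], [100, 123, 60]]
396 ((233.5, 216.0), (36.0, 11.0), 90.0) [[228.0, 198.0], [239.0, 198.0], [239.0, 234.0], [228.0, 234.0]]
198 233 238 [115, 99, 75]
199 229 239 [117, 96, 61]
200 229 239 [118, 96, 62]
201 229 239 [118, 98, 64]
202 229 239 [115, 94, 61]
203 229 239 [116, 96, 63]
204 229 239 [116, 96, 63]
205 229 239 [116, 96, 62]
206 229 239 [117, 97, 65]
207 229 239 [117, 98, 64]
208 229 239 [117, 97, 64]
209 229 239 [116, 97, 64]
210 229 239 [118, 96, 63]
211 229 239 [117, 97, 63]
212 229 239 [119, 97, 65]
213 229 239 [119, 99, 66]
214 229 239 [121, 99, 65]
215 229 239 [120, 99, 64]
216 229 239 [122, 100, 65]
217 229 239 [121, 100, 65]
218 229 239 [122, 100, 65]
219 229 239 [123, 101, 66]
220 229 239 [122, 100, 66]
221 229 239 [122, 100, 64]
222 229 239 [123, 101, 67]
223 229 239 [121, 99, 64]
224 229 239 [103, 85, 56]
225 229 239 [121, 99, 66]
226 228 239 [122, 100, 65]
227 228 239 [120, 98, 65]
228 228 239 [115, 95, 63]
229 228 239 [114, 94, 62]
230 229 239 [116, 94, 63]
231 229 239 [119, 98, 65]
232 229 239 [123, 100
[... 1265 characters left out ...]
, 396, 399, 399, 398, 389, 381, 375, 374, 369, 367, 363, 361, 358, 355, 346, 350, 343, 344, 343, 337, 338, 335, 320, 302, 295, 293, 292, 290, 288, 283, 281, 299, 319, 316, 316, 315, 318, 317, 315]
160 [313, 317, 315, 318, 315, 320, 309, 280, 223, 212, 205, 194, 198, 196, 196, 187, 185, 179, 183, 184, 177, 178, 173, 177, 171, 169, 171, 173, 168, 161, 158, 159, 160, 156, 172, 185, 183, 179, 179, 183, 168, 158, 161, 192, 215, 212, 213, 211, 194, 183, 210, 216, 215, 211, 188, 150, 141, 145, 144, 146, 146, 140, 146, 143, 147, 152, 148, 142, 142, 148, 148, 141, 141, 145, 140, 145, 145, 136, 132, 136, 138, 149, 148, 149, 145, 142, 127, 100, 98, 113, 220, 312, 319, 318, 314, 313, 319, 316, 319, 311]
```

View pics/crop.png

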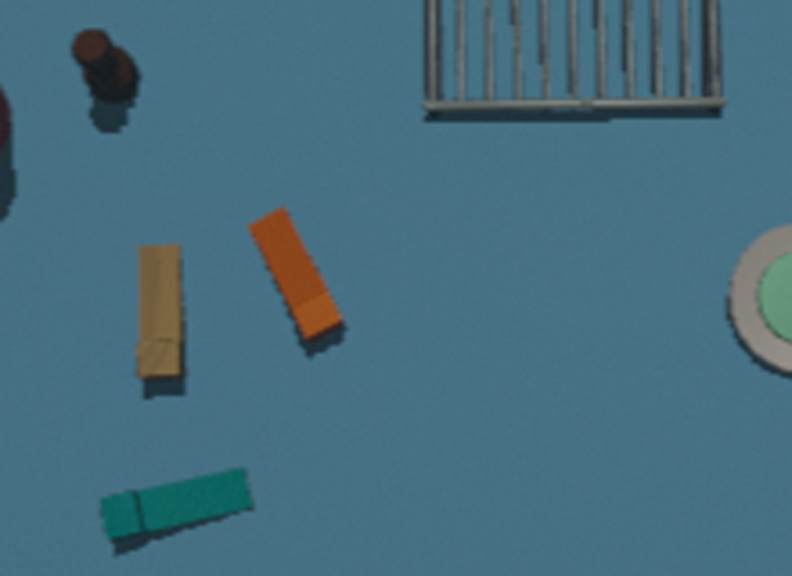

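The crop confirms the pale wooden wedge (crop 160,310). Its thin end points away from the robot and its block is at crop (160,358). The lip runs from crop (424,103) to (724,102).

```bash
python3 - <<'E'
from h import *
P=lambda q,z:np.round(plane("top",q,z),4)
a,b=P((308,158.5),.017),P((391,158.0),.017);print("lip",a,b,(a+b)/2,"yaw",np.arctan2(-(b-a)[0]*-1,-(b-a)[1]*-1) if 0 else np.arctan2((a-b)[1],(a-b)[0])-np.pi/2)
# rails, frame top z=.006: rear/back ends
print("rear corners",P((309.5,86),.017),P((387,86),.017))
print("toe",P((234.2,198.2),.004),"edge tops",P((228.7,200),.004),P((239.3,200),.004))
print("block front",P((234,224),.042),"rear",P((233.9,234),.042),"sides",P((228,228.5),.042),P((239.4,228.5),.042))
# scene view check
im=snapshot("scene");m=wood(im);w=np.zeros_like(m);w[185:235,395:420]=m[185:235,395:420]
print(cv2.minAreaRect(cv2.findNonZero(w)))
p=cv2.findNonZero(w)[:,0];print(p[p[:,1]==p[:,1].min()].mean(0),p[p[:,1]==p[:,1].max()].mean(0))
print("scene top rear edge@.042",plane("scene",p[p[:,1]==p[:,1].min()].mean(0),.042),"toe",plane("scene",p[p[:,1]==p[:,1].max()].mean(0),.0))
E
```

```text
lip [0.6093 0.0532 0.017 ] [ 0.6086 -0.2115  0.017 ] [ 0.60895 -0.07915  0.017  ] yaw -0.0026444970465209217
rear corners [0.8525 0.0469 0.017 ] [ 0.8505 -0.2063  0.017 ]
toe [0.4855 0.2879 0.004 ] edge tops [0.4799 0.3052 0.004 ] [0.4796 0.2717 0.004 ]
block front [0.3987 0.2805 0.042 ] rear [0.368  0.2803 0.042 ] sides [0.3851 0.2986 0.042 ] [0.3847 0.2638 0.042 ]
((404.212890625, 208.8712921142578), (9.552356719970703, 32.33871078491211), 5.710592269897461)
[405. 193.] [405. 225.]
scene top rear edge@.042 [0.37404534 0.2774836  0.042     ] toe [0.4813033  0.29716177 0.        ]
```

```bash
python3 -m jog '[0.88,-0.69,0,0,0.88,-0.69,0,0,0.88,-0.69,0,0,0.88,-0.69,0,0,0.88,-0.69,0,0,0.88,-0.69,0,0,0.88,-0.69,0,0,0.88,-0.69,0,0,0.88,-0.69,0,0,0.88,-0.69,0,0,0.88,-0.69,0,0,0.88,-0.69,0,0,0.88,-0.69,0,0,0.88,-0.69,0,0,0.88,-0.69,0,0,0,0,0,0.12,0,0,0,0.12]' 1
cat > st.py <<'E'
from workcell import *
import numpy as np,sys
s=sense();R=s["tool_rot"]
print("t",s["t"],"p",np.round(s["tool_pos"],4),"yaw",round(np.arctan2(R[1][0],R[0][0]),3),"z",np.round(R[:,2],3),"q",np.round(s["joints"],2),"F",np.round(s["contact_force"],1),"op",round(s["opening"],4),"gf",s["gripper_force"])
if len(sys.argv)>3:
    T=np.array([float(v) for v in sys.argv[1:4]]);print("units",np.round(R.T@(T-s["tool_pos"])/.03,2))
E
python3 st.py 0.383 0.281 0.15
```

```text
t: 1.9
tool_pos: [0.4815, -0.2005, 0.2185]
tool_rot: [[0.998, 0.058, -0.0], [0.058, -0.998, 0.001], [-0.0, -0.001, -1.0]]
contact_force: [-0.7, -0.8, 0.3]
opening: 0.0932
gripper_force: 0.0
t 1.9 p [ 0.4815 -0.2005  0.2185] yaw 0.058 z [-0.     0.001 -1.   ] q [ 0.37  0.42 -0.02  1.79  0.01  0.93 -1.17] F [-0.7 -0.8  0.3] op 0.0932 gf 0.0
units [ -2.35 -16.21   2.29]
```

```bash
python3 -m jog '[0,-0.9,0.13,0,0,-0.9,0.13,0,0,-0.9,0.13,0,0,-0.9,0.13,0,0,-0.9,0.13,0,0,-0.9,0.13,0,0,-0.9,0.13,0,0,-0.9,0.13,0,0,-0.9,0.13,0,-0.26,-0.9,0.13,0,-0.26,-0.9,0.13,0,-0.26,-0.9,0.13,0,-0.26,-0.9,0.13,0,-0.26,-0.9,0.13,0,-0.26,-0.9,0.13,0,-0.26,-0.9,0.13,0,-0.26,-0.9,0.13,0,-0.26,-0.9,0.13,0,0,0,0,0]' >/dev/null
python3 st.py 0.383 0.281 0.15
python3 - <<'E'
from h import *
p=camera_params("wrist");print(p["mtx"].tolist(),np.round(p["view"],3).tolist())
im=snapshot("wrist");cv2.imwrite("pics/w1.png",im[:,:,::-1])
E
```

```text
t 3.8 p [0.3797 0.2831 0.1482] yaw 0.067 z [-0.001  0.003 -1.   ] q [-0.62  0.44 -0.09  2.    0.06  0.7  -2.25] F [ 0.5  0.4 -0.8] op 0.093 gf 0.0
units [ 0.1   0.08 -0.06]
[[309.70691628693146, 0.0, 322.4858811611624], [0.0, 309.70691628693146, 200.24234073903457], [0.0, 0.0, 1.0]] [[0.068, -0.998, -0.003, 0.257], [0.964, 0.067, -0.259, -0.373], [0.258, 0.015, 0.966, -0.425], [0.0, 0.0, 0.0, 1.0]]
```

View pics/w1.png

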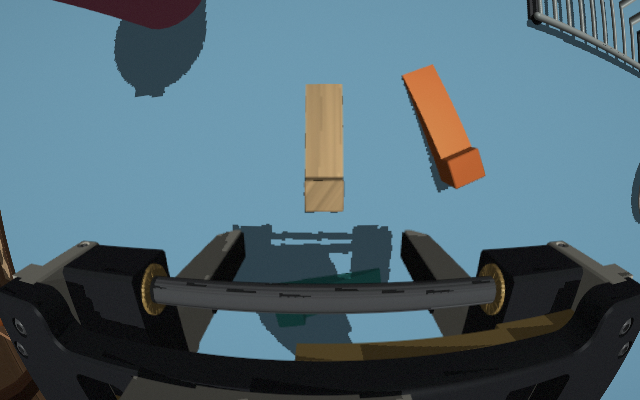

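The wrist view shows the wedge lined up with the tool: block top at columns 305–344, rows 180–212, and thin end at row 84.

```bash
python3 - <<'E'
from h import *
p=camera_params("wrist");V=p["view"];R=V[:3,:3];C=-R.T@V[:3,3];f=p["mtx"][0][0];c=p["mtx"][:2,2]
def W(uv,z):
    d=np.array(uv)-c;r=np.hypot(*d);t=r/f;v=np.array([d[0]/r*np.sin(t),-d[1]/r*np.sin(t),-np.cos(t)])
    w=R.T@v;return np.round(C+w*(z-C[2])/w[2],4)
a,b=W((305,180),.042),W((343.5,180),.042);e,g=W((305,212),.042),W((343.5,212),.042);t1,t2=W((305.5,84),.004),W((343,84),.004)
print(a,b,e,g,"blk",(a+b+e+g)/4,"toe",t1,t2,(t1+t2)/2)
E
```

```text
[0.3974 0.2972 0.042 ] [0.3996 0.2627 0.042 ] [0.3674 0.2957 0.042 ] [0.3697 0.2603 0.042 ] blk [0.383525 0.278975 0.042   ] toe [0.4868 0.3041 0.004 ] [0.4893 0.2672 0.004 ] [0.48805 0.28565 0.004  ]
```

```bash
python3 -m jog '[0.12,0.15,0.6,0,0,0,0.8,0,0,0,0.8,0,0,0,0.8,0,0,0,0.8,0,0,0,0.5,0,0,0,0.3,0,0,0,0.05,0,0,0,0,0]' >/dev/null; python3 st.py .3835 .279 .008
python3 -m jog '[0,0,0,0,0,0,0,0,0,0,0,0,0,0,0,0,0,0,0,0,0,0,0,0,0,0,0,0,0,0,0,0]' -1 25 >/dev/null; python3 st.py .3835 .279 .008
```

```text
t 4.75 p [0.3863 0.2742 0.0093] yaw 0.059 z [ 0.001 -0.    -1.   ] q [-0.63  0.69 -0.05  2.11  0.1   0.34 -2.27] F [-0.4 -0.5 -0.4] op 0.0928 gf 0.0
units [-0.08 -0.17  0.04]
t 5.55 p [0.3857 0.2751 0.0091] yaw 0.06 z [ 0.     0.001 -1.   ] q [-0.63  0.69 -0.05  2.11  0.1   0.34 -2.27] F [0.6 0.9 1.7] op 0.0365 gf 24.392848554707598
units [-0.07 -0.13  0.04]
```

```bash
python3 -m jog '[0,0,-0.3,0,0,0,-0.7,0,0,0,-0.8,0,0,0,-0.8,0,0,0,-0.7,0,0,0,0,0]' >/dev/null; python3 st.py .456 -.079 .109
python3 -m jog '[0.2,0.4,0,0.03,0.2,0.8,0,0.03,0.2,0.8,0,0,0.2,0.8,0,0,0.2,0.8,0,0,0.2,0.8,0,0,0.2,0.8,0,0,0.2,0.8,0,0,0.2,0.8,0,0,0.2,0.8,0,0,0.2,0.8,0,0,0.2,0.8,0,0,0.1,0.8,0,0,0,0.8,0,0,0,0.6,0,0,0,0.4,0,0,0,0,0,0,0,0,0,0]' >/dev/null;  python3 st.py .456 -.079 .109
```

```text
t 6.15 p [0.3872 0.2753 0.1106] yaw 0.059 z [ 0.005  0.003 -1.   ] q [-0.61  0.5  -0.08  2.04  0.07  0.59 -2.25] F [ 0.3  0.4 -1.1] op 0.0364 gf 24.37798236584058
units [ 1.59 11.92  0.03]
t 7.95 p [ 0.4605 -0.0786  0.1074] yaw -0.004 z [-0.001  0.001 -1.   ] q [ 0.2   0.5  -0.12  2.06  0.1   0.58 -1.56] F [-0.3  0.5 -0.6] op 0.0364 gf 24.378294544585515
units [-0.15  0.01 -0.05]
```

```bash
python3 -m jog '[-0.1,0,0.6,0,0,0,0.7,0,0,0,0.7,0,0,0,0.6,0,0,0,0.4,0,0,0,0.15,0,0,0,0.06,0,0,0,0,0,0,0,0,0]' >/dev/null; python3 st.py .456 -.079 .0091
python3 - <<'E'
from h import *
p=camera_params("wrist");np.savez("wp.npz",**p)
im=snapshot("wrist");cv2.imwrite("pics/w2.png",im[:,:,::-1])
E
```

```text
t 8.85 p [ 0.4586 -0.0788  0.0123] yaw -0.003 z [ 0.001  0.    -1.   ] q [ 0.17  0.68 -0.07  2.14  0.14  0.33 -1.59] F [-0.4  0.7 -2.2] op 0.0364 gf 24.37731516896747
units [-0.09  0.01  0.11]
```

View pics/w2.png

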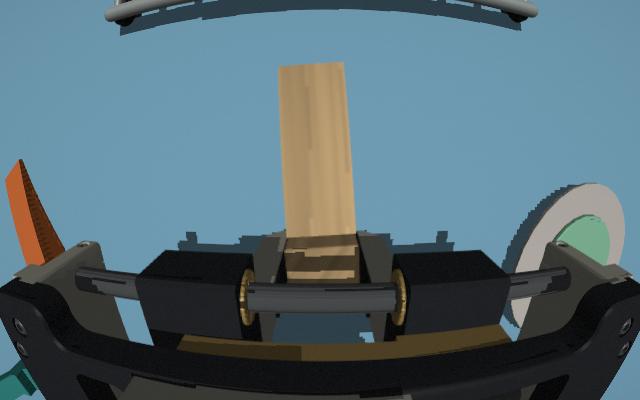

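The wrist view shows the wedge ahead of the lip, with its thin end at columns 279–344, row 65. The lip ends are near (110,13) and (535,11).

```bash
cat >> h.py <<'E'
def W(p,uv,z):
    V=p["view"];R=V[:3,:3];C=-R.T@V[:3,3];f=p["mtx"][0][0];c=p["mtx"][:2,2]
    d=np.array(uv)-c;r=np.hypot(*d);t=r/f;w=R.T@np.array([d[0]/r*np.sin(t),-d[1]/r*np.sin(t),-np.cos(t)])
    return np.round(C+w*(z-C[2])/w[2],4)
E
python3 - <<'E'
from h import *
p=np.load("wp.npz")
a,b=W(p,(279,67),.007),W(p,(344,63),.007);e,g=W(p,(287,235),.0295),W(p,(355.5,235),.0295)
print("toe",a,b,(a+b)/2,"ramp top",e,g,(e+g)/2,"yaw",np.arctan2(*((a+b)/2-(e+g)/2)[[1,0]]))
l,r=W(p,(110,13),.017),W(p,(535,11),.017);print("lip",l,r,(l+r)/2)
E
```

```text
toe [ 0.56   -0.0553  0.007 ] [ 0.5618 -0.0909  0.007 ] [ 0.5609 -0.0731  0.007 ] ramp top [ 0.4717 -0.0606  0.0295] [ 0.4717 -0.096   0.0295] [ 0.4717 -0.0783  0.0295] yaw 0.05823006040875229
lip [0.6081 0.0534 0.017 ] [ 0.6091 -0.212   0.017 ] [ 0.6086 -0.0793  0.017 ]
```

```bash
python3 -m jog '[0,0,0,0.05,0,0,0.05,0,0,0,0.04,0,0,0,0,0,0,0,0,0,0,0,0,0]' >/dev/null; python3 st.py .5615 -.079 .0091
```

```text
t 9.5 p [ 0.4582 -0.0791  0.0091] yaw -0.055 z [ 0.  0. -1.] q [ 0.16  0.69 -0.06  2.14  0.12  0.32 -1.62] F [ 0.5 -0.6 -0.4] op 0.0365 gf 24.40184229053557
units [ 3.44 -0.19  0.  ]
```

```bash
python3 -m jog '[0,0,0.03,0,0.4,-0.02,0,0,0.4,-0.02,0,0,0.4,-0.02,0,0,0.4,-0.02,0,0,0.4,-0.02,0,0,0.4,-0.02,0,0,0,0,0,0,0,0,0,0]' >/dev/null; python3 st.py .5615 -.079 .0085
python3 -m jog '[0.1,-0.01,0,0,0.1,-0.01,0,0,0.1,-0.01,0,0,0.1,-0.01,0,0,0.1,-0.01,0,0,0.1,-0.01,0,0,0.1,-0.01,0,0,0,0,0,0,0,0,0,0]' - 40 >/dev/null; python3 st.py .5615 -.079 .0085
```

```text
t 10.4 p [ 0.5285 -0.0795  0.0086] yaw -0.056 z [-0.004  0.    -1.   ] q [ 0.15  0.74 -0.07  1.94  0.11  0.46 -1.62] F [-2.8 -1.   7.3] op 0.0361 gf 24.907372891902924
units [ 1.1  -0.08 -0.  ]
t 11.3 p [ 0.5375 -0.0791  0.0082] yaw -0.055 z [-0.028 -0.001 -1.   ] q [ 0.15  0.76 -0.07  1.9   0.1   0.52 -1.62] F [-18.8  -0.7  22.5] op 0.0357 gf 40.012083649635315
units [ 0.8  -0.05 -0.03]
```

```bash
python3 -m jog '[0,0,-0.04,0,0,0,0,0,0,0,0,0]' >/dev/null; python3 st.py .5615 -.079 .0085
python3 - <<'E'
from h import *
a=snapshot("wrist");b=snapshot("scene")[200:320,200:360];
b=cv2.resize(b,None,fx=2.5,fy=2.5,interpolation=cv2.INTER_CUBIC)
o=np.zeros((540,640,3),np.uint8);o[:240]=a[:240];o[240:540,:400]=b
cv2.imwrite("pics/c3.png",o[:,:,::-1])
E
```

```text
t 11.6 p [ 0.5404 -0.0789  0.0082] yaw -0.056 z [-0.023 -0.    -1.   ] q [ 0.15  0.76 -0.07  1.89  0.1   0.52 -1.62] F [-11.2  -0.5  10.9] op 0.0357 gf 39.96914863586426
units [ 0.7  -0.04 -0.03]
```

View pics/c3.png

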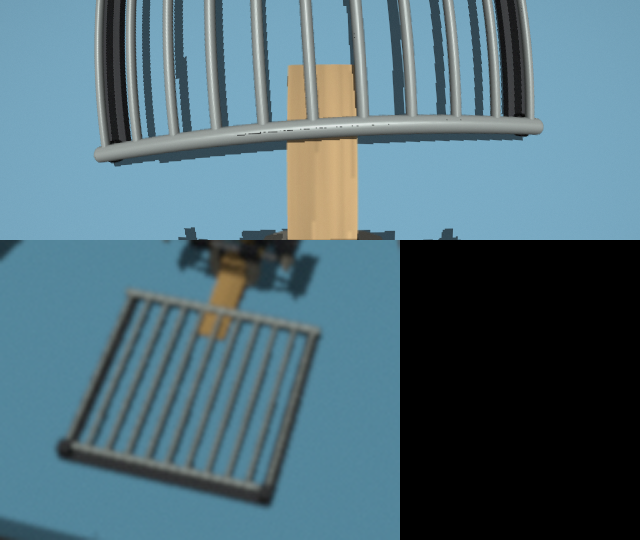

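The thin end is under the lip and centred. The push runs at columns 287–357 between lip ends 100 and 540. I'm pressing too hard on the counter, so I'll ease up and push on.

```bash
python3 -m jog '[0,0,-0.03,0,0.1,-0.01,0,0,0.1,-0.01,0,0,0.1,-0.01,0,0,0,0,0,0,0,0,0,0]' >/dev/null; python3 st.py .5615 -.079 .0085
python3 -m jog '[0.1,-0.01,-0.02,0,0.1,-0.01,0,0,0,0,0,0,0,0,0,0]' >/dev/null; python3 st.py .5615 -.079 .0085
```

```text
t 12.3 p [ 0.5502 -0.0786  0.0082] yaw -0.056 z [-0.021 -0.    -1.   ] q [ 0.15  0.77 -0.07  1.87  0.1   0.53 -1.62] F [-9.9  0.5  3.4] op 0.0354 gf 39.97241199016571
units [ 0.38 -0.01 -0.02]
t 12.7 p [ 0.5584 -0.0782  0.0083] yaw -0.056 z [-0.017  0.    -1.   ] q [ 0.14  0.77 -0.07  1.85  0.1   0.54 -1.62] F [-5.7 -0.4 -2.7] op 0.0359 gf 39.96937930583954
units [ 0.1   0.02 -0.01]
```

```bash
python3 -m jog '[0.06,0,0.01,0,0,0,0,0,0,0,0,0,0,0,0,0]' >/dev/null; python3 st.py .5615 -.079 .0085
python3 - <<'E'
from h import *
np.savez("wp.npz",**camera_params("wrist"))
a=snapshot("wrist")[40:250,230:410]
cv2.imwrite("pics/c4.png",cv2.resize(a,None,fx=2.8,fy=2.8,interpolation=cv2.INTER_CUBIC)[:,:,::-1])
E
```

```text
t 13.1 p [ 0.5585 -0.0781  0.0082] yaw -0.056 z [-0.021  0.    -1.   ] q [ 0.14  0.77 -0.07  1.84  0.1   0.55 -1.62] F [-8.1  0.2  1.2] op 0.0356 gf 39.971614480018616
units [ 0.1   0.02 -0.01]
```

View pics/c4.png

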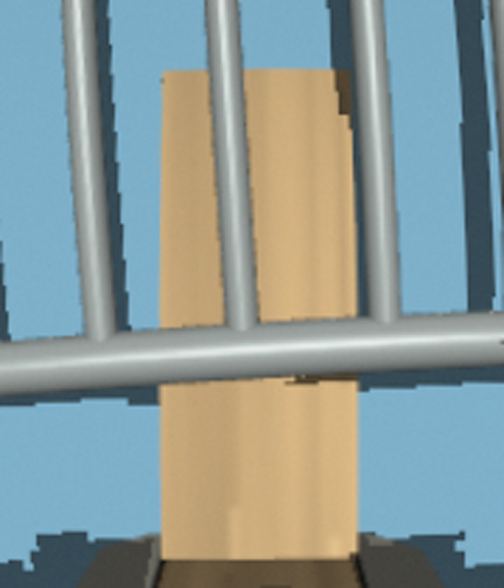

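The crop shows the lip lying across the ramp, with its centre at crop (260,350). The thin end is at crop row 70 and the block edge at row 560.

```bash
python3 - <<'E'
from h import *
p=np.load("wp.npz")
q=lambda x,y:(230+x/2.8,40+y/2.8)
a,b=W(p,q(162,70),.004),W(p,q(350,70),.004);print("toe",a,b,(a+b)/2)
print("lip",[W(p,q(260,350),z) for z in(.017,.0225)])
# bar height by width/position: ends seen with known length 260
im=snapshot("wrist");g=cv2.cvtColor(im,cv2.COLOR_RGB2HSV)
m=cv2.inRange(g,(0,0,90),(180,60,255));m[190:]=0;m[:100]=0
n,l,st,_=cv2.connectedComponentsWithStats(m);k=1+np.argmax(st[1:,2]);ys,xs=np.nonzero(l==k)
L=(xs.min(),ys[xs==xs.min()].mean());R=(xs.max(),ys[xs==xs.max()].mean());print(L,R)
for z in(.017,.020,.023,.026):print(z,np.linalg.norm(W(p,L,z)-W(p,R,z)),W(p,L,z)[0],W(p,R,z)[0])
E
```

```text
toe [ 0.661  -0.0653  0.004 ] [ 0.659  -0.1013  0.004 ] [ 0.66   -0.0833  0.004 ]
lip [array([ 0.607 , -0.0811,  0.017 ]), array([ 0.6079, -0.0811,  0.0225])]
(np.int64(94), np.float64(104.0)) (np.int64(546), np.float64(157.5))
0.017 0.27755260762601386 0.6564 0.608
0.02 0.27225791081252354 0.6559 0.6085
0.023 0.266783695153958 0.6555 0.609
0.026 0.26148900550501164 0.655 0.6095
```

```bash
python3 -m jog '[0,0,0,0,0,0,0,0,0,0,0,0,0,0,0,0,0,0,0,0]' >/dev/null; python3 st.py && python3 -c "
from workcell import *
print(sign_off())"
```

```text
t 13.7 p [ 0.5585 -0.0782  0.0082] yaw -0.056 z [-0.021  0.    -1.   ] q [ 0.14  0.77 -0.07  1.84  0.1   0.55 -1.62] F [-9.1  0.5  1.4] op 0.0356 gf 39.9716055393219
the job is handed in; nothing more can be done
None
```

I handed the job in at about 13.7 s: the wedge is gripped (about 40 N) and still, with its thin end about 52 mm past the lip, which from the ramp slope should be up about 5 mm (not measured directly); `sign_off()` returned no verdict.

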